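# Knock a stuck plug out of a leaning housing into a catch bin

### The job

Put the yellow catch bin flat on the table under the lower mouth of the blue leaning housing, lengthwise in the direction the bore points, and let go of it. Then take the red-handled drift from its stand, push it down through the access hole at the housing's upper end until the stuck copper plug drops out into the bin, and stand the drift back in its stand. Never touch the plug with the gripper, and leave the paste pot, spray bottle, tape measure and magnet where they are.

Things in the scene. Friction and masses are not known exactly. Their poses are not given: they have to be found in the camera images.
- housing: Fixed housing: blue sleeve 50 mm outside on a post and dark base. Origin on the table below the centre of the sleeve's lower mouth; local x is the horizontal way the bore points going down. Bore leans 35 deg from vertical. Base plate x -135 to -35, y +-62, two bars x -43 to +43 at y +-50 to 62, all 12 high. Post 44 wide at x -95 to -69, to z 112. All mm.
- mouth (a point): Centre of the sleeve's lower mouth (30 mm bore), 90 mm above the table; the rim reaches 20 mm ahead (housing +x) of this point and down to z 76 mm. Axes as the housing.
- access_hole (a point): Centre of the access hole (22 mm) in the steel end ring at the sleeve's upper end, 164 mm above the table, 90 mm up the bore from the mouth and 52 mm behind it (housing -x). The ring is 12 mm thick, the 30 mm bore is below it. Axes as the housing.
- drop_point (a point): Point on the table 45 mm ahead of the mouth along housing x: where the centre of the bin should be, the bin's length along housing x, so that the plug falls into it. Axes as the housing.
- plug_center (a point): Centre of the copper plug, a 26 mm round, 60 mm long, its z axis along its length. It starts in the bore 45 mm up from the mouth, its upper face 15 mm below the access hole, held by two spring balls 13 mm inside the mouth. Pushing it down takes about 10 to 16 N; it drops free once its upper face has been pushed about 70 mm below the access hole.
- bin_center (a point): Centre (20 mm up) of the loose yellow open-topped bin, 140 x 60 x 40 mm, walls and floor 5 mm, 0.25 to 0.5 kg; x along its length, y across. Both ends are alike. It can be gripped across its 60 mm width.
- drift_stand: Fixed upright dark steel tube, 40 mm outside, 28 mm bore, 115 mm high, on an 8 mm foot of 76 mm diameter. Origin under its centre.
- stand_mouth (a point): Centre of the stand's upper rim, 115 mm above the table. The drift hangs in it with its guard lying on this rim.
- drift_handle (a point): Point on the axis of the drift's red round handle (26 mm diameter, 48 mm long, from 21 mm above to 27 mm below this point). z runs up the drift. Below the handle is a rubber guard disc 44 mm across and 6 mm thick, then the steel shank 14 mm across and 105 mm long. 0.14 to 0.28 kg.
- drift_tip (a point): Lower end of the drift's shank, 138 mm below drift_handle along the drift's axis.
- paste_pot: Bystander: white pot with red lid, 70 mm across, 71 mm high, origin under its centre.
- spray: Bystander: white and blue spray bottle, 92 x 81 x 208 mm, origin under its centre.
- tape: Bystander: yellow tape measure, 36 x 80 x 62 mm, origin under its centre.
- magnet: Bystander: yellow triangular welding magnet lying flat, 90 x 90 x 18 mm, origin under its centre.
There are look-alikes about, which are no part of the job. Of the things shaped like the part that bears bin_center, the yellow one is meant.

How it is judged:
On the way, in this order (a step that is already met when the one before it is completed fails the run):
1. the bin stands flat under the mouth, released, while the plug is still in the housing (height (world z) of bin_center below 0.026 m and angle between bin_center's own z axis and vertical below 0.1 rad and x of drop_point in the frame of bin_center between -0.06 and 0.06 m and y of drop_point in the frame of bin_center between -0.025 and 0.025 m and distance between plug_center and mouth below 0.06 m and height (world z) of plug_center above 0.1 m and contact force between the fingers and bin below 0.3 N), for 0.2 s.
2. the drift's tip is inside the bore, on its way behind the plug (distance between drift_tip and mouth below 0.07 m and height (world z) of drift_tip above 0.07 m).
3. the plug is in the bin (x of plug_center in the frame of bin_center between -0.065 and 0.065 m and y of plug_center in the frame of bin_center between -0.027 and 0.027 m and z of plug_center in the frame of bin_center between -0.015 and 0.025 m), for 0.2 s.
At the end, for the whole second after the job is handed in: The plug is at rest inside the bin (lying or standing), the bin stands flat on the table still under the mouth (its centre within 70 mm of drop_point), and the drift hangs upright and fully down in its stand (within 20 mm of its axis, guard on the rim, tip less than 20 mm above the table) (all of step 3 and height (world z) of bin_center below 0.026 m and angle between bin_center's own z axis and vertical below 0.1 rad and horizontal distance between bin_center and drop_point below 0.07 m and horizontal distance between drift_handle and stand_mouth below 0.02 m and height (world z) of drift_tip below 0.02 m and angle between drift_handle's own z axis and vertical below 0.12 rad and linear speed of each of plug, drift, bin below 0.02 m/s); the robot touches nothing.
It fails at once if the gripper touches the plug (contact force between the fingers and plug above 0.5 N).
It fails at once if the paste pot is moved by over 30 mm (distance of paste_pot from where it was at the start of the episode above 0.03 m).
It fails at once if the spray bottle is moved by over 30 mm (distance of spray from where it was at the start of the episode above 0.03 m).
It fails at once if the tape measure is moved by over 30 mm (distance of tape from where it was at the start of the episode above 0.03 m).
It fails at once if the magnet is moved by over 30 mm (distance of magnet from where it was at the start of the episode above 0.03 m).
It also fails if it takes over 72 s, if anything falls off the work surface, if the arm or the gripper's body presses on something with over 40 N, if the wrist force passes 120 N, or if a joint passes its speed limit or range.

### The arm

A 7-joint arm with a two-finger parallel gripper is mounted at the origin on a cart in front of the work surface, level with it; the furniture and walls round the work are solid. World frame = base frame: x ahead of the robot, y to its left, z up, the work surface at z = 0. Lengths are in m, angles in rad, forces in N, time in s.
With the tool pointing down it reaches from about 0.35 to 0.9 m from the base axis. Payload 19.9 kg.
Tool frame: the origin (TCP) lies at the very end of the fingers, on their centre line; the grasp point (between the pads) lies 19 mm behind it; z points along the fingers, y is the line along which they close (so a half turn about z gives the same grasp; the last joint's range is limited). The gripper opens to 94 mm and grips with 3 to 60 N. Pads are 16 mm wide; open, the fingers measure 119 mm over their backs; the gripper's body (75 mm by 177 mm) begins 78 mm behind the grasp point.
Start: joints at [-1.355, 0.417, -0.01, 1.614, 0.005, 1.111, -0.053], TCP at [0.159, 0.604, 0.205] pointing down, gripper open.
Joint ranges: [-2.81, 2.81], [-0.39, 2.02], [-1.27, 1.25], [0.06, 2.57], [-1.19, 4.33], [0.19, 2], [-2.82, 2.82]. Speed limits (rad/s): [1.89, 1.89, 2.39, 2.39, 3.01, 3.01, 3.01].

### API

Orientations are given as [roll, pitch, yaw] about the fixed x, y, z axes, in that order (R = Rz(yaw) Ry(pitch) Rx(roll)).
In Python, from rig import sense, eyes, order gives the robot as it stands.
- The arm moves only by the shell command python3 -m creep 'ROWS' [FORCE]. ROWS is JSON, a list of rows, each a list of 7 numbers: the shift along the world's x, y, z in m, then the turn, a rotation vector about the world's x, y, z in rad, then the closure, from 0 (fully open) to 1 (shut). In form: [[x, y, z, wx, wy, wz, jaw], ...]. A call has 1 to 20 rows; each row shifts and turns the commanded pose from where the row before left it; what a row does not reach is not made up. A row lasts 1/12 s, in which the tool goes at most 41.7 mm and 7.16 degrees, less where a joint would pass 70% of its speed; a pose out of reach is approached as far as the arm can. A call is refused whole if a number of a shift passes 0.0417 or a number of a turn 0.125, either way. A call with a gripper value outside its range is refused whole. The fingers move at their own pace and stop on an object; FORCE is the grip in N (left out, the last holds). Time passes only in rows, so rows that do not move let the fingers close. It gives the time, the measured TCP pose, the force, the opening and the grip force at its end, in the units of the state.
- sense(): the state, without advancing time (a new reading comes with each control period).
- eyes.read_camera(name): name is "side" or "top" or "wrist"; returns the picture (480x640x3 uint8, red, green, blue); there is no depth.
- eyes.camera_params(name): a dict with "fov_y" (degrees; the focal length in pixels is half the picture's height over the tangent of half this angle, whatever the lens; pixels are square), "cx", "cy" (the principal point, pixels), "world_from_camera" (4x4, takes a point from camera to world coordinates). Camera axes: x right, y down, z forward; pixel columns grow to the right and rows downward; lengths in m; the calibration is good to about 2 mm. The wrist camera is an equidistant fisheye: a pixel r from the principal point sees the ray r / f radians off the axis. A picture is of the moment at which its call begins: read the wrist's pose just before it. camera_params takes no time and is no camera call; for the wrist camera it gives the pose at the moment of the call.
- order.finish_job(): hands the job in; it is judged then, once.
The state is a dict: "time_s": time; "joint_pos": joint angles; "joint_velocities": joint speeds; "joint_efforts": joint torques, N m; "ee_pos": TCP position; "eef_rot": TCP orientation; "ft_force": force on the tool from outside, world axes, zero at the start; "moment": the same for the moment, N m; "finger_gap": finger opening in m; "gripper_force": force on a finger pad.
Only numpy, scipy, OpenCV 4.12 (cv2) and the standard library are available. Lean on these libraries where they do the work, as an engineer would, in place of code of your own. Each camera call takes 0.05 s, during which the arm holds its last target. There are 200 camera calls.

## Working session

There is one attempt and no reset: what is moved stays moved. The work goes in short steps, Python scripts to look and compute and a shell command to move; the robot and the scene stay as the last step left them, time stands still between calls to the robot, and variables do not carry over. Pictures are saved under pics/ and viewed, at most 10 in all, crops included, and the job is handed in when it is done.

```bash
mkdir -p pics; ls
python3 - <<'E'
from rig import sense, eyes
import cv2, json, numpy as np
s=sense(); print(s['time_s'],s['ee_pos'],s['eef_rot'],s['ft_force'],s['finger_gap'])
for n in ['side','top']:
    im=eyes.read_camera(n); p=eyes.camera_params(n)
    cv2.imwrite(f'pics/{n}0.png',im[:,:,::-1]); print(n,p['fov_y'],p['cx'],p['cy'],np.round(p['world_from_camera'],4).tolist())
E
```

```text
pics
0.0 [0.15923455 0.60396939 0.20480792] [-3.14031007e+00  5.41844699e-05  2.88384921e+00] [-0.40683497 -0.58492731 -0.05649378] 0.09387243782676909
side 54.78926723240617 319.04671782449867 235.7875723697784 [[0.9902, -0.0935, 0.1039, 0.3725], [-0.1397, -0.665, 0.7337, -0.8393], [0.0005, -0.741, -0.6715, 0.8958], [0.0, 0.0, 0.0, 1.0]]
top 49.17595725976074 322.24796029003414 241.25878744672843 [[-0.044, -0.9711, 0.2346, 0.2353], [-0.999, 0.0441, -0.005, 0.0272], [-0.0055, -0.2346, -0.9721, 1.2642], [0.0, 0.0, 0.0, 1.0]]
```

View pics/side0.png

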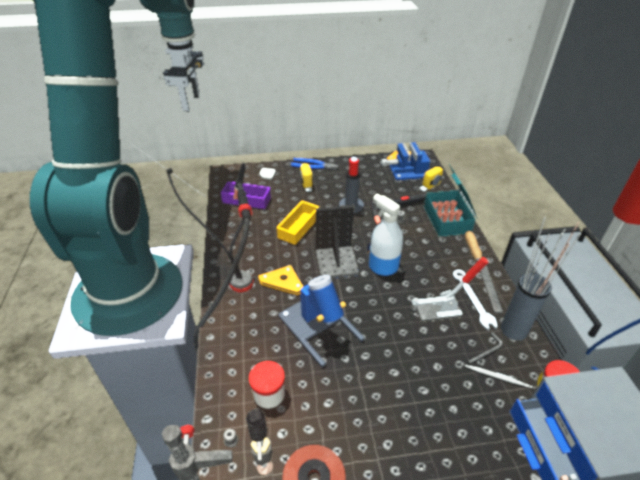

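View pics/top0.png

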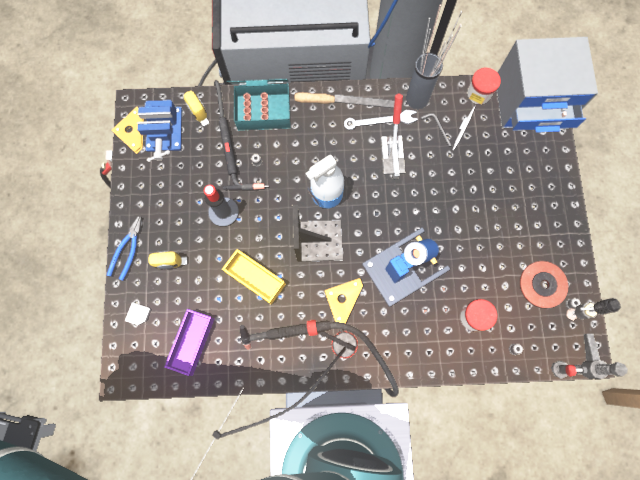

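Side view: yellow bin at (298,222) with a purple look-alike at (246,194). The red drift in its stand is at (353,175), with another red handle at (475,268). The blue housing is at (322,300). Top view: yellow bin (254,276), purple bin (188,341), drift (212,195), other red handle (397,105), housing (405,268) with its bars running right and up. I choose the yellow bin, and the red drift standing in the dark tube. Next I check these in one close crop.

```bash
cat > h.py <<'E'
import numpy as np, cv2
from rig import eyes
def P(n):
    p=eyes.camera_params(n); return 240/np.tan(np.radians(p['fov_y']/2)),p['cx'],p['cy'],np.array(p['world_from_camera'])
def ray(n,uv,p=None):
    f,cx,cy,T=p or P(n); d=np.array([(uv[0]-cx)/f,(uv[1]-cy)/f,1.])
    if n=='wrist':
        r=np.hypot(d[0],d[1]); d=np.array([d[0]/r*np.sin(r),d[1]/r*np.sin(r),np.cos(r)]) if r>1e-9 else np.array([0,0,1.])
    d=T[:3,:3]@d; return T[:3,3],d/np.linalg.norm(d)
def plane(n,uv,z,p=None):
    o,d=ray(n,uv,p); return o+d*(z-o[2])/d[2]
def tri(n1,a,n2,b,p1=None,p2=None):
    o1,d1=ray(n1,a,p1);o2,d2=ray(n2,b,p2)
    t=np.linalg.lstsq(np.c_[d1,-d2],o2-o1,rcond=None)[0]
    q1,q2=o1+d1*t[0],o2+d2*t[1]; return (q1+q2)/2,np.linalg.norm(q1-q2)
def proj(n,X,p=None):
    f,cx,cy,T=p or P(n); c=T[:3,:3].T@(np.array(X)-T[:3,3])
    if n=='wrist':
        r=np.hypot(c[0],c[1]);th=np.arctan2(r,c[2]);return np.array([cx+f*th*c[0]/r,cy+f*th*c[1]/r])
    return np.array([cx+f*c[0]/c[2],cy+f*c[1]/c[2]])
E
python3 - <<'E'
import cv2,numpy as np
from h import *
S=cv2.imread('pics/side0.png');T=cv2.imread('pics/top0.png')
def c(im,x,y,w,h,W,H):return cv2.resize(im[y:y+h,x:x+w],(W,H),interpolation=cv2.INTER_CUBIC)
a=np.hstack([c(T,350,215,110,100,396,360),c(S,270,265,110,100,396,360)])
b=np.hstack([c(T,190,170,110,66,396,238),c(S,320,150,110,66,396,238)])
cv2.imwrite('pics/crop1.png',np.vstack([a,b]))
hsv=cv2.cvtColor(T,cv2.COLOR_BGR2HSV)
m=cv2.inRange(hsv,(18,120,80),(35,255,255))
for ct in cv2.findContours(m,0,2)[0]:
    if cv2.contourArea(ct)>60: print('Y',cv2.contourArea(ct),cv2.minAreaRect(ct))
hs=cv2.cvtColor(S,cv2.COLOR_BGR2HSV)
for nm,h in(('top',hsv),('side',hs)):
    m=cv2.inRange(h,(0,140,80),(6,255,255))|cv2.inRange(h,(174,140,80),(180,255,255))
    for ct in cv2.findContours(m,0,2)[0]:
        if cv2.contourArea(ct)>30: print(nm,'R',cv2.contourArea(ct),cv2.minAreaRect(ct))
m=cv2.inRange(hsv,(18,120,80),(35,255,255))
cs=[k for k in cv2.findContours(m,0,2)[0] if cv2.contourArea(k)>60 and cv2.pointPolygonTest(cv2.convexHull(k),(254.,276.),False)>=0]
for k in cs:
    B=cv2.boxPoints(cv2.minAreaRect(k)); W=np.array([plane('top',u,.04) for u in B]); print(W.round(3), np.linalg.norm(W[0]-W[1]),np.linalg.norm(W[1]-W[2]))
E
```

```text
Y 259.5 ((254.89187622070312, 276.3513488769531), (58.588809967041016, 26.736957550048828), 35.53767776489258)
Y 85.0 ((198.99998474121094, 111.49998474121094), (15.808956146240234, 11.648704528808594), 56.3099365234375)
Y 64.0 ((476.60003662109375, 98.29998779296875), (12.969193458557129, 6.260990142822266), 26.56505012512207)
top R 47.0 ((570.5, 370.0), (10.0, 9.0), 90.0)
top R 73.5 ((212.30088806152344, 193.9866943359375), (13.92266845703125, 11.759010314941406), 48.8140754699707)
top R 128.5 ((397.09429931640625, 109.46312713623047), (6.428037643432617, 25.53108024597168), 5.19442892074585)
top R 42.5 ((482.7840270996094, 87.11834716796875), (26.153850555419922, 11.153847694396973), 22.61986541748047)
side R 140.5 ((337.0, 471.0), (16.0, 14.0), 90.0)
side R 74.0 ((295.05657958984375, 462.1981201171875), (11.16978645324707, 16.220474243164062), 29.05460548400879)
side R 144.5 ((310.06097412109375, 452.451171875), (12.641590118408203, 25.492706298828125), 77.90524291992188)
side R 89.5 ((187.0, 430.5), (11.0, 12.0), 90.0)
side R 333.5 ((560.3013305664062, 366.2598571777344), (14.339761734008789, 34.09823989868164), 82.40535736083984)
side R 926.5 ((266.25, 377.25), (33.23401641845703, 35.35533905029297), 45.0)
side R 44.5 ((241.32603454589844, 288.0972900390625), (6.333429336547852, 20.09947967529297), 83.9909896850586)
side R 212.0 ((474.5000305175781, 269.5), (8.485280990600586, 31.11269760131836), 45.0)
side R 64.0 ((244.46153259277344, 208.80770874023438), (10.78638744354248, 13.139781951904297), 78.69007110595703)
side R 926.5 ((626.0, 191.5), (63.0, 26.0), 90.0)
side R 107.5 ((353.5, 167.5), (9.0, 17.0), 0.0)
[[0.471 0.259 0.04 ]
 [0.522 0.221 0.04 ]
 [0.435 0.11  0.04 ]
 [0.385 0.147 0.04 ]] 0.06336260735262943 0.1419605579427517
```

View pics/crop1.png

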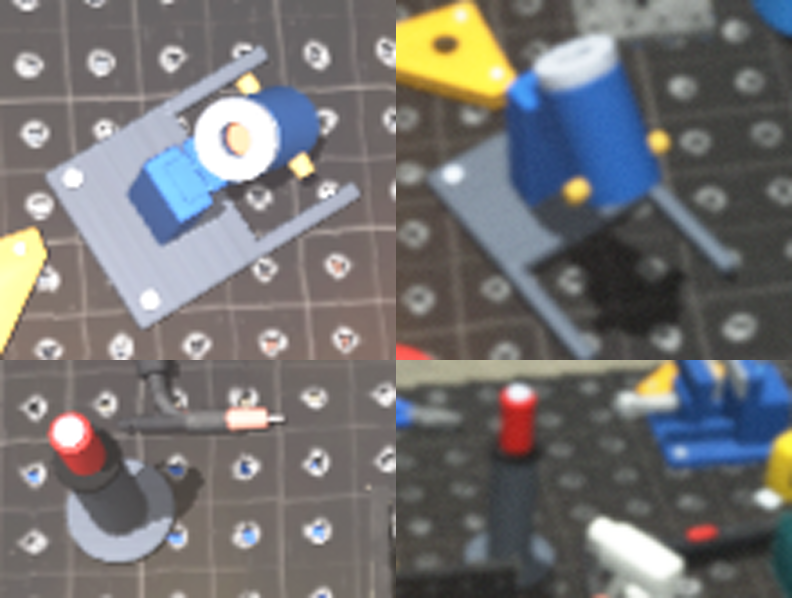

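Run:
```python
from h import *
t=lambda u,v,x0,y0:(x0+u/3.6-.36,y0+v/3.6-.36)
L=np.array([[-.135,.062],[-.135,-.062],[.043,.062],[.043,-.062]])
uv=[t(47,178,350,215),t(142,329,350,215),t(263,48,350,215),t(358,190,350,215)]
W=np.array([plane('top',u,.012)[:2] for u in uv])
lc,wc=L.mean(0),W.mean(0); U,_,V=np.linalg.svd((L-lc).T@(W-wc)); R=V.T@U.T
o=wc-R@lc; yaw=np.arctan2(R[1,0],R[0,0]); print('housing',o,np.degrees(yaw),'resid',(W-(L@R.T+o)).round(4).tolist())
x=R[:,0]; h=o-.052*x; print('access',h,'drop',o+.045*x)
print('acc meas',plane('top',t(237,138,350,215),.164), 'proj side mouth-hole', (proj('side',[*h,.164])-[270,265]+.36)*3.6)
p1=t(583,60,0,0); print(tri('top',t(237,138,350,215),'side',(270+(577-396)/3.6-.36,265+62/3.6-.36)))
# stand
print('foot',plane('top',t(120,511,190,170),.008))
print('htop',plane('top',t(70,434,190,170),.169), tri('top',t(70,434,190,170),'side',(320+(519-396)/3.6-.36,150+(392-360)/3.6-.36)))
print('foot side',plane('side',(320+(510-396)/3.6-.36,150+(558-360)/3.6-.36),.008))
# spray, magnet, dark plate positions
print('spraytop',tri('top',(325,172),'side',(388,205)))
for k in [(298,212),(298,258),(342,222),(342,258)]: print('angle plate',plane('top',k,.0)[:2])
print('angle plate top side',tri('top',(298,215),'side',(352,207)))
for k in [(326,295),(361,280),(348,322)]: print('magnet',plane('top',k,.018)[:2])
```

```text
housing [ 0.48876383 -0.21977835] -61.05487024749457 resid [[-0.0016, -0.0032], [0.0024, 0.0003], [-0.0039, -0.001], [0.0031, 0.004]]
access [ 0.46359729 -0.174274  ] drop [ 0.51054256 -0.25915711]
acc meas [ 0.46593083 -0.17699888  0.164     ] proj side mouth-hole [172.58903686  50.35250338]
(array([ 0.46772003, -0.17823022,  0.15729096]), np.float64(0.0007516347810110103))
foot [0.37652826 0.26530229 0.008     ]
htop [0.40460758 0.26402026 0.169     ] (array([0.51321969, 0.24818047, 0.17914436]), np.float64(0.22036985922292004))
foot side [0.6283644  0.25838389 0.008     ]
spraytop (array([0.65434111, 0.00879455, 0.19631962]), np.float64(0.01422200289086049))
angle plate [0.61874011 0.07828351]
angle plate [0.50073943 0.08219948]
angle plate [ 0.58764551 -0.03082065]
angle plate [ 0.49585144 -0.02596465]
angle plate top side (array([0.57766156, 0.07275642, 0.1472218 ]), np.float64(0.020145816620503958))
magnet [0.40389604 0.01766886]
magnet [ 0.43624584 -0.0679134 ]
magnet [ 0.3377816  -0.03119493]
```

Run:
```python
from h import *
t=lambda u,v,x0,y0:(x0+u/3.6-.36,y0+v/3.6-.36)
print('foot',plane('top',t(120,151,190,170),.008),plane('side',(320+(510-396)/3.6-.36,150+(558-360)/3.6-.36),.008))
print('htop',plane('top',t(70,74,190,170),.169), tri('top',t(70,74,190,170),'side',(320+(519-396)/3.6-.36,150+(392-360)/3.6-.36)))
S=cv2.imread('pics/side0.png');T=cv2.imread('pics/top0.png')
c=lambda im,x,y,w,h:cv2.resize(im[y:y+h,x:x+w],(400,400),interpolation=cv2.INTER_CUBIC)
cv2.imwrite('pics/crop2.png',np.hstack([c(T,280,190,80,80),c(S,300,200,80,80)]))
print('pot',plane('top',(482,315),.071))
```

```text
foot [0.62596518 0.26540035 0.008     ] [0.6283644  0.25838389 0.008     ]
htop [0.6264819  0.26548552 0.169     ] (array([0.62782736, 0.26546348, 0.16961428]), np.float64(0.00294738151219017))
pot [ 0.33562849 -0.3320165   0.071     ]
```

View pics/crop2.png

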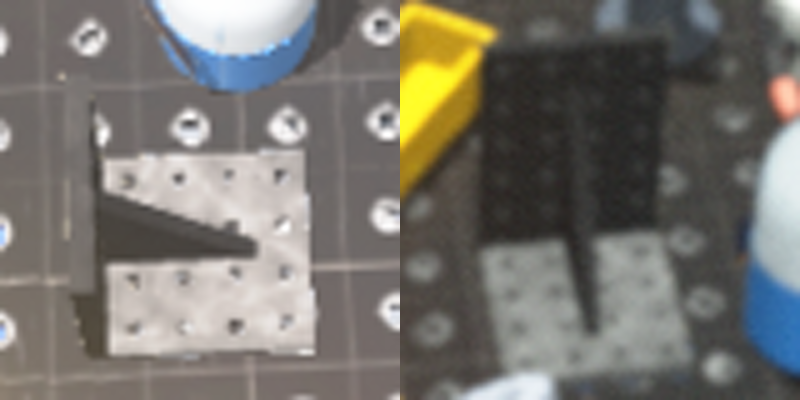

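Crop 2: the dark angle plate's top edge runs from (294,206) to (297,248) in the top view, and from (317,208) to (352,208) in the side view. I'll check how much room it leaves the gripper.

Run:
```python
from h import *
print(tri('top',(296.5,248.4),'side',(317,208.4)),tri('top',(296.5,206),'side',(352.6,208.4)))
c=np.array([.4533,.1843]);a=np.radians(52.2);u=np.array([np.cos(a),np.sin(a)]);v=np.array([u[1],-u[0]])
g=c-.03*u;print('grip',g);print([(g+v*.0885+s*u*.0375).round(3) for s in(-1,1)])
```

```text
(array([0.49400075, 0.0784192 , 0.15024975]), np.float64(0.0064826476852261105)) (array([0.58960971, 0.0753936 , 0.14312095]), np.float64(0.0002710400954692862))
grip [0.43491279 0.16059535]
[array([0.482, 0.077]), array([0.528, 0.136])]
```

```bash
python3 -m creep '[[0.016,-0.0237,0,0,0,-0.11,0],[0.016,-0.0237,0,0,0,-0.11,0],[0.016,-0.0237,0,0,0,-0.11,0],[0.016,-0.0237,0,0,0,-0.11,0],[0.016,-0.0237,0,0,0,-0.11,0],[0.016,-0.0237,0,0,0,-0.11,0],[0.016,-0.0237,0,0,0,-0.11,0],[0.016,-0.0237,0,0,0,-0.11,0],[0.016,-0.0237,0,0,0,-0.11,0],[0.016,-0.0237,0,0,0,-0.11,0],[0.016,-0.0237,0,0,0,-0.11,0],[0.016,-0.0237,0,0,0,-0.11,0],[0.016,-0.0237,0,0,0,-0.11,0],[0.016,-0.0237,0,0,0,-0.11,0],[0.016,-0.0237,0,0,0,-0.11,0],[0.016,-0.0237,0,0,0,-0.11,0],[0.016,-0.0237,0,0,0,-0.11,0],[0.016,-0.0237,0,0,0,-0.11,0],[0,0,0,0,0,0,0]]' 30
python3 - <<'E'
from h import *
from rig import sense
p=P('wrist');im=eyes.read_camera('wrist')[:,:,::-1];cv2.imwrite('pics/w1.png',im)
print(p[0],p[1:3],p[3].round(3).tolist())
hsv=cv2.cvtColor(im,cv2.COLOR_BGR2HSV);m=cv2.inRange(hsv,(18,120,80),(35,255,255))
for k in cv2.findContours(m,0,2)[0]:
    if cv2.contourArea(k)>300:
        r=cv2.minAreaRect(k);print(r);W=np.array([plane('wrist',u,.04,p)[:2] for u in cv2.boxPoints(r)]);print(W.round(4).tolist(),W.mean(0))
E
```

```text
time_s: 1.68
ee_pos: [0.4496, 0.1732, 0.2055]
eef_rot: [3.14, 0.0, 0.891]
ft_force: [-0.3, -0.9, -0.2]
finger_gap: 0.0938
gripper_force: 0.0
371.64829954431775 (321.7888439247751, 235.22748942785034) [[0.778, -0.612, -0.145, 0.49], [-0.629, -0.757, -0.179, 0.226], [0.0, 0.23, -0.973, 0.386], [0.0, 0.0, 0.0, 1.0]]
((450.8410339355469, 400.62335205078125), (19.683208465576172, 321.009521484375), 82.76307678222656)
[[0.2758, 0.0199], [0.6361, -0.2572], [0.6297, -0.3045], [0.2564, -0.0067]] [ 0.4494745  -0.13713263]
((389.28558349609375, 382.782470703125), (23.294130325317383, 102.5759048461914), 87.39744567871094)
[[0.3536, 0.0294], [0.4452, -0.0444], [0.4286, -0.0756], [0.3339, 0.0022]] [ 0.39032229 -0.02212965]
((529.5784912109375, 342.4123229980469), (61.46078109741211, 31.285091400146484), 86.8201675415039)
[[0.5497, -0.0427], [0.5837, -0.0719], [0.5508, -0.1623], [0.5147, -0.1264]] [ 0.54969668 -0.10083003]
((113.85469055175781, 342.4381103515625), (30.469032287597656, 61.45082473754883), 3.094058036804199)
[[0.0983, 0.2037], [0.1796, 0.2549], [0.2144, 0.2285], [0.1398, 0.1767]] [0.15803428 0.21595576]
((328.46209716796875, 200.85519409179688), (151.85516357421875, 89.60980987548828), 86.633544921875)
[[0.4725, 0.2665], [0.5399, 0.2185], [0.4571, 0.0969], [0.3847, 0.1486]] [0.46354207 0.18262604]
((222.50001525878906, 10.999996185302734), (64.34671783447266, 34.64822769165039), 45.0)
[[0.4856, 0.4318], [0.5202, 0.436], [0.5221, 0.362], [0.4891, 0.3581]] [0.50427321 0.39696392]
```

View pics/w1.png

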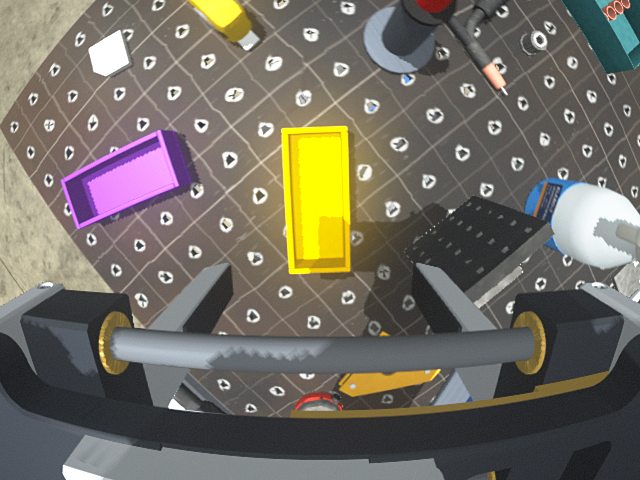

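Wrist view: the bin's rim corners are at (282,127), (348,126), (351,271) and (289,273). The purple bin is clear of it at left, and the angle plate is at right.

Run:
```python
from h import *
p=P('wrist')
W=np.array([plane('wrist',u,.04,p)[:2] for u in [(282,127),(348,126),(351,271),(289,273)]])
print(W.round(4).tolist(),W.mean(0)); d=(W[0]+W[1]-W[2]-W[3])/2;a=np.arctan2(d[1],d[0]);print(a,np.linalg.norm(d),np.linalg.norm(W[0]-W[1]),np.linalg.norm(W[2]-W[3]))
print(np.arctan2(*(W[0]-W[3])[::-1]),np.arctan2(*(W[1]-W[2])[::-1]))
u=np.array([np.cos(a),np.sin(a)]);print('target',W.mean(0)-.008*u,'now',P('wrist')[3][:2,3])
```

```text
[[0.4728, 0.2679], [0.5208, 0.2306], [0.4375, 0.1186], [0.3884, 0.155]] [0.45488266 0.19302575]
0.9302832165581046 0.14021559530218203 0.06082436641223502 0.06108852344135668
0.9293023722464242 0.9312738668242487
target [0.45010181 0.18661143] now [0.48871069 0.22866437]
```

```bash
python3 -m creep '[[0.0005,0.0134,0,0,0,0.039,0],[0,0,-0.027,0,0,0,0],[0,0,-0.027,0,0,0,0],[0,0,-0.027,0,0,0,0],[0,0,-0.027,0,0,0,0],[0,0,-0.027,0,0,0,0],[0,0,-0.027,0,0,0,0],[0,0,-0.026,0,0,0,0],[0,0,0,0,0,0,0],[0,0,0,0,0,0,0.5],[0,0,0,0,0,0,0.5],[0,0,0,0,0,0,0.5],[0,0,0,0,0,0,0.5],[0,0,0,0,0,0,0.5]]' 30
```

```text
time_s: 2.9
ee_pos: [0.4491, 0.1915, 0.0187]
eef_rot: [3.14, -0.003, 0.943]
ft_force: [4.0, -2.8, 4.4]
finger_gap: 0.0636
gripper_force: 2.4
```

```bash
python3 -m creep '[[0,0,0,0,0,0,0.6],[0,0,0,0,0,0,0.6],[0,0,0,0,0,0,0.6],[0,0,0,0,0,0,0.6],[0,0,0,0,0,0,0.6]]' 30
```

```text
time_s: 3.32
ee_pos: [0.449, 0.1914, 0.0185]
eef_rot: [3.141, -0.002, 0.942]
ft_force: [1.8, -2.9, 15.0]
finger_gap: 0.0596
gripper_force: 30.0
```

```bash
python3 -m creep '[[0,0,0.01,0,0,0,0.6],[0,0,0.02,0,0,0,0.6],[0,0,0.03,0,0,0,0.6],[0,0,0.03,0,0,0,0.6],[0,0,0.03,0,0,0,0.6],[0,0,0.03,0,0,0,0.6],[0,0,0.03,0,0,0,0.6],[0,0,0.02,0,0,0,0.6],[0,0,0,0,0,0,0.6]]'
python3 -m creep '[[0.006,-0.028,0,0,0,0.057,0.6],[0.006,-0.028,0,0,0,0.057,0.6],[0.006,-0.028,0,0,0,0.057,0.6],[0.006,-0.028,0,0,0,0.057,0.6],[0.006,-0.028,0,0,0,0.057,0.6],[0.006,-0.028,0,0,0,0.057,0.6],[0.006,-0.028,0,0,0,0.057,0.6],[0.006,-0.028,0,0,0,0.057,0.6],[0.006,-0.028,0,0,0,0.057,0.6],[0.006,-0.028,0,0,0,0.057,0.6],[0.006,-0.028,0,0,0,0.057,0.6],[0.006,-0.028,0,0,0,0.057,0.6],[0.006,-0.028,0,0,0,0.057,0.6],[0.006,-0.028,0,0,0,0.057,0.6],[0.006,-0.028,0,0,0,0.057,0.6],[0.006,-0.028,0,0,0,0.057,0.6],[0.006,-0.028,0,0,0,0.057,0.6],[0.006,-0.028,0,0,0,0.057,0.6],[0.006,-0.028,0,0,0,0.057,0.6],[0.006,-0.028,0,0,0,0.057,0.6]]'
python3 -m creep '[[0,0,0,0,0,0,0.6],[0,0,0,0,0,0,0.6]]'
python3 - <<'E'
from h import *
p=P('wrist');im=eyes.read_camera('wrist')[:,:,::-1];cv2.imwrite('pics/w2.png',im)
E
```

```text
time_s: 4.07
ee_pos: [0.4488, 0.1917, 0.2215]
eef_rot: [3.141, -0.005, 0.943]
ft_force: [1.1, 1.1, -3.0]
finger_gap: 0.0599
gripper_force: 30.0
time_s: 5.73
ee_pos: [0.5673, -0.3696, 0.2161]
eef_rot: [-3.141, -0.002, 2.086]
ft_force: [0.2, 0.0, -3.3]
finger_gap: 0.0597
gripper_force: 30.0
time_s: 5.9
ee_pos: [0.5665, -0.3701, 0.2159]
eef_rot: [-3.14, -0.002, 2.08]
ft_force: [0.2, 0.3, -3.1]
finger_gap: 0.0597
gripper_force: 30.0
```

View pics/w2.png

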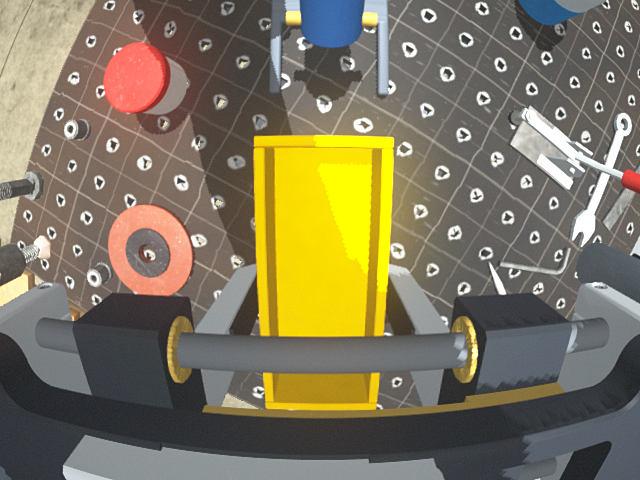

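The bin is held level, and the housing's bar tips show at (271–281,93) and (377–389,95), directly in line with it. I'll refine the housing pose from those tips.

Run:
```python
from h import *
p=P('wrist')
a,b=[plane('wrist',u,.012,p)[:2] for u in [(271,93),(389,95)]]
d=(b-a);print(a,b,np.linalg.norm(d)); m=(a+b)/2; n=np.array([d[1],-d[0]])/np.linalg.norm(d)
if n[1]>0:n=-n
print('yaw',np.degrees(np.arctan2(n[1],n[0])),'origin',m-.043*n)
for yaw in (np.radians(-61),np.arctan2(n[1],n[0])):
    x=np.array([np.cos(yaw),np.sin(yaw)]); o=m-.043*x; print(o,'release tcp',o+.060*x,'drop',o+.045*x,'access',o-.052*x)
W=[plane('wrist',u,.235,p)[:2] for u in[(254,137),(393,137)]];print('bin near-end',(W[0]+W[1])/2,np.linalg.norm(W[0]-W[1]))
```

```text
[ 0.45849326 -0.28280581] [ 0.56535234 -0.22462559] 0.12167086753517783
yaw -61.43358958450547 origin [ 0.49136119 -0.21595037]
[ 0.49107599 -0.21610705] release tcp [ 0.52016456 -0.26858423] drop [ 0.51289242 -0.25546494] access [ 0.46586589 -0.17062683]
[ 0.49136119 -0.21595037] release tcp [ 0.52005181 -0.26864618] drop [ 0.51287916 -0.25547222] access [ 0.46649598 -0.17028067]
bin near-end [ 0.53155814 -0.30413309] 0.06051257944545028
```

```bash
python3 -m creep '[[0.007,0.004,-0.027,0,0,0,0.6],[0,0,-0.027,0,0,0,0.6],[0,0,-0.027,0,0,0,0.6],[0,0,-0.027,0,0,0,0.6],[0,0,-0.027,0,0,0,0.6],[0,0,-0.027,0,0,0,0.6],[0,0,-0.027,0,0,0,0.6],[0,0,0,0,0,0,0.6],[0,0,0,0,0,0,0.6]]'
```

```text
time_s: 6.7
ee_pos: [0.5744, -0.3634, 0.0279]
eef_rot: [-3.14, -0.002, 2.084]
ft_force: [-0.1, 0.0, -2.9]
finger_gap: 0.0596
gripper_force: 30.0
```

```bash
python3 -m creep '[[-0.009,0.0155,0,0,0,0,0.6],[-0.009,0.0155,0,0,0,0,0.6],[-0.009,0.0155,0,0,0,0,0.6],[-0.009,0.0155,0,0,0,0,0.6],[-0.009,0.016,0,0,0,0,0.6],[-0.009,0.016,0,0,0,0,0.6],[0,0,0,0,0,0,0.6],[0,0,-0.005,0,0,0,0.6],[0,0,-0.004,0,0,0,0.6],[0,0,0,0,0,0,0.6],[0,0,0,0,0,0,0.6]]'
```

```text
time_s: 7.62
ee_pos: [0.521, -0.2715, 0.0194]
eef_rot: [-3.141, 0.0, 2.082]
ft_force: [0.1, 0.4, -3.3]
finger_gap: 0.06
gripper_force: 30.0
```

```bash
python3 -m creep '[[0,0,-0.0015,0,0,0,0.6],[0,0,-0.0015,0,0,0,0.6],[0,0,0,0,0,0,0.6],[0,0,0,0,0,0,0.2],[0,0,0,0,0,0,0.1],[0,0,0,0,0,0,0.1],[0,0,0,0,0,0,0.1],[0,0,0,0,0,0,0.1]]'
python3 -m creep '[[0.003,-0.006,0.02,0,0,0,0.1],[0.003,-0.006,0.03,0,0,0,0],[0.003,-0.006,0.03,0,0,0,0],[0.003,-0.006,0.03,0,0,0,0],[0,0,0.035,0,0,0,0],[0,0,0.035,0,0,0,0],[0,0,0.035,0,0,0,0],[0,0,0.035,0,0,0,0],[0,0,0.03,0,0,0,0],[0,0,0,0,0,0,0]]'
python3 - <<'E'
from h import *
p=P('wrist');im=eyes.read_camera('wrist')[:,:,::-1];cv2.imwrite('pics/w3.png',im)
E
```

```text
time_s: 8.28
ee_pos: [0.5209, -0.2709, 0.0163]
eef_rot: [-3.141, 0.0, 2.083]
ft_force: [0.3, 0.8, 0.1]
finger_gap: 0.0842
gripper_force: 0.0
time_s: 9.12
ee_pos: [0.5343, -0.2962, 0.3023]
eef_rot: [3.137, 0.006, 2.083]
ft_force: [0.4, -0.4, 0.7]
finger_gap: 0.0942
gripper_force: 0.0
```

View pics/w3.png

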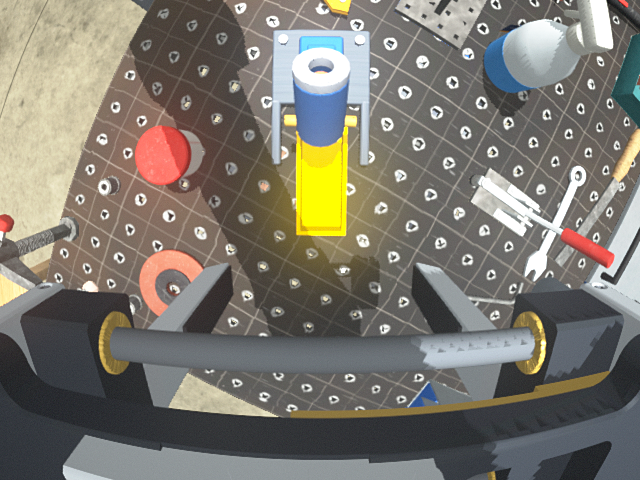

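The bin is under the mouth: its far rim is at (297–347,235) and it is centred between the bars. The end ring is centred near (322,70). Next I measure the hole, the housing and the bin.

Run:
```python
from h import *
p=P('wrist');im=cv2.imread('pics/w3.png')
hsv=cv2.cvtColor(im,cv2.COLOR_BGR2HSV)
m=cv2.inRange(hsv[40:105,285:360],(0,0,140),(180,70,255))
k=max(cv2.findContours(m,0,1)[0],key=cv2.contourArea);e=cv2.fitEllipse(cv2.convexHull(k));print(e)
c=(e[0][0]+285,e[0][1]+40);h=plane('wrist',c,.164,p);print('hole px',c,h, tri('wrist',c,'top',(350+237/3.6-.36,215+138/3.6-.36),p))
L=np.array([[-.135,.062],[-.135,-.062],[.043,.062],[.043,-.062]])
uv=[(370,31),(274,31),(369,164),(272,164)]
W=np.array([plane('wrist',u,.012,p)[:2] for u in uv])
lc,wc=L.mean(0),W.mean(0);U,_,V=np.linalg.svd((L-lc).T@(W-wc));R=V.T@U.T;o=wc-R@lc
print('o',o,np.degrees(np.arctan2(R[1,0],R[0,0])),(W-(L@R.T+o)).round(4).tolist(),'acc',o-.052*R[:,0])
b=np.array([plane('wrist',u,.04,p)[:2] for u in[(297,235.5),(347,235.5)]]);bc=b.mean(0)-.07*R[:,0];print('bin',bc,np.linalg.norm(b[0]-b[1]),'drop in bin',R.T@(o+.045*R[:,0]-bc))
from rig import sense;s=sense();print(s['joint_pos'])
```

```text
((37.24802780151367, 31.251676559448242), (92.55178833007812, 100.34024047851562), 92.59721374511719)
hole px (322.2480278015137, 71.25167655944824) [ 0.46827038 -0.17800619  0.164     ] (array([ 0.4673641 , -0.17750908,  0.15929208]), np.float64(0.0011505041101148381))
o [ 0.48948087 -0.21771715] -61.081966859109144 [[0.0, -0.0021], [0.0028, -0.0017], [-0.0025, 0.0018], [-0.0003, 0.002]] acc [ 0.46433586 -0.17220091]
bin [ 0.51862833 -0.26611623] 0.0608888685468268 drop in bin [-0.0114588  -0.00210938]
[-0.02508129  0.36603981  0.64064279  1.55566192 -0.22557689  1.29009772
  1.15759332]
```

```bash
cat > ring.py <<'E'
from h import *
def ring(im,x0,y0,x1,y1,thr=None):
    g=cv2.cvtColor(im[y0:y1,x0:x1],cv2.COLOR_BGR2HSV); s=8
    m=((g[:,:,1]<60)*g[:,:,2].astype(float)).astype(np.uint8)
    m=cv2.resize(m,None,fx=s,fy=s,interpolation=cv2.INTER_CUBIC)
    t=thr or cv2.threshold(m,0,255,cv2.THRESH_OTSU)[0]
    b=(m>t).astype(np.uint8); cs,hi=cv2.findContours(b,cv2.RETR_CCOMP,1); out=[]
    for k,hh in zip(cs,hi[0]):
        if cv2.contourArea(k)>s*s*12 and len(k)>5:
            e=cv2.fitEllipse(k); out.append(('hole' if hh[3]>=0 else 'outer',round((e[0][0]-3.5)/s+x0,2),round((e[0][1]-3.5)/s+y0,2),round(e[1][0]/s,1),round(e[1][1]/s,1)))
    return t,out
E
python3 - <<'E'
from ring import *
for t in(180,205,225): print(ring(cv2.imread('pics/w3.png'),285,40,360,105,t))
for t in(160,180,205): print(ring(cv2.imread('pics/top0.png'),395,235,440,275,t))
for t in(140,160,180): print(ring(cv2.imread('pics/side0.png'),295,265,345,300,t))
E
```

```text
(180, [('outer', 322.31, 69.87, 72.3, 82.8), ('hole', 320.62, 68.65, 9.6, 24.9)])
(205, [('outer', 322.24, 69.17, 70.8, 83.1), ('hole', 320.47, 66.88, 14.2, 24.4)])
(225, [('outer', 357.39, 41.11, 3.7, 6.0), ('outer', 321.9, 71.18, 71.9, 79.6), ('hole', 320.57, 66.28, 14.8, 26.8)])
(160, [('outer', 413.22, 272.75, 4.3, 5.6), ('outer', 421.64, 269.96, 5.4, 6.8), ('outer', 436.85, 270.85, 6.1, 9.8), ('outer', 415.03, 253.08, 22.9, 23.9), ('hole', 414.67, 253.39, 5.9, 9.6), ('outer', 403.93, 244.21, 11.8, 27.1)])
(180, [('outer', 437.49, 273.12, 3.1, 6.8), ('outer', 421.65, 269.76, 5.3, 6.1), ('outer', 415.04, 253.11, 22.8, 23.6), ('hole', 414.54, 253.36, 6.2, 9.8), ('outer', 403.9, 244.46, 11.5, 26.4)])
(205, [('outer', 415.06, 253.14, 22.6, 23.2), ('hole', 414.31, 253.33, 6.7, 10.2), ('outer', 402.04, 241.45, 2.7, 22.4)])
(140, [('outer', 325.24, 275.75, 16.0, 39.7)])
(160, [('outer', 320.42, 280.74, 12.2, 27.4), ('outer', 327.73, 267.88, 5.4, 10.0)])
(180, [('outer', 319.85, 281.25, 11.8, 23.8)])
```

```bash
python3 -m creep '[[-0.007,0.0206,-0.002,0,0,0.098,0],[-0.007,0.0206,-0.002,0,0,0.098,0],[-0.007,0.0206,-0.002,0,0,0.098,0],[-0.007,0.0206,-0.002,0,0,0.098,0],[-0.007,0.0206,-0.002,0,0,0.098,0],[-0.007,0.0206,-0.002,0,0,0.098,0],[-0.007,0.0206,-0.002,0,0,0.098,0],[-0.007,0.0206,-0.002,0,0,0.098,0],[-0.007,0.0206,-0.002,0,0,0.098,0],[-0.007,0.0206,-0.002,0,0,0.098,0],[-0.007,0.0206,-0.002,0,0,0.098,0],[-0.007,0.0206,-0.002,0,0,0.098,0],[-0.007,0.0206,-0.002,0,0,0.098,0],[-0.007,0.0206,-0.002,0,0,0.098,0],[-0.007,0.0206,-0.002,0,0,0.098,0],[-0.007,0.0206,-0.002,0,0,0.098,0],[0,0,0,0,0,0,0],[0,0,0,0,0,0,0],[0,0,0,0,0,0,0]]'
python3 - <<'E'
from ring import *
p=P('wrist');im=eyes.read_camera('wrist')[:,:,::-1];cv2.imwrite('pics/w4.png',im)
np.save('pw4.npy',np.array([p[0],p[1],p[2],*p[3].ravel()]))
h=np.array([.466,-.175,.164]);q=proj('wrist',h,p);print(q,p[3][:3,3],h-p[3][:3,3])
x,y=q.astype(int)
for t in(160,185,210):print(ring(im,max(x-45,0),max(y-45,0),x+45,y+45,t))
cv2.imwrite('pics/w4c.png',cv2.resize(im[max(y-60,0):y+60,max(x-70,0):x+70],None,fx=4,fy=4,interpolation=cv2.INTER_CUBIC)); print(x-70,y-60)
E
```

```text
time_s: 10.75
ee_pos: [0.4207, 0.0342, 0.2639]
eef_rot: [3.142, -0.001, -2.634]
ft_force: [0.3, -0.8, 0.7]
finger_gap: 0.094
gripper_force: 0.0
[ 84.03364107 166.08786892] [0.36205191 0.00329317 0.44446617] [ 0.10394809 -0.17829317 -0.28046617]
(160, [('outer', np.float64(50.56), np.float64(206.17), 8.4, 10.4), ('hole', np.float64(51.18), np.float64(206.02), 3.3, 6.6), ('outer', np.float64(113.65), np.float64(203.97), 9.7, 32.3), ('outer', np.float64(84.5), np.float64(165.35), 52.8, 57.6), ('hole', np.float64(84.59), np.float64(165.54), 22.9, 25.0), ('outer', np.float64(48.59), np.float64(130.27), 7.1, 10.1), ('outer', np.float64(107.88), np.float64(126.61), 7.4, 9.8), ('outer', np.float64(96.88), np.float64(121.87), 2.4, 32.3)])
(185, [('outer', np.float64(122.91), np.float64(202.74), 3.7, 11.0), ('outer', np.float64(50.53), np.float64(206.27), 7.6, 9.2), ('outer', np.float64(84.51), np.float64(165.35), 52.6, 57.2), ('hole', np.float64(84.57), np.float64(165.55), 23.1, 25.2), ('outer', np.float64(48.55), np.float64(130.27), 6.6, 9.5), ('outer', np.float64(107.92), np.float64(126.52), 6.9, 9.1)])
(210, [('outer', np.float64(49.35), np.float64(205.15), 3.8, 9.3), ('outer', np.float64(84.58), np.float64(165.47), 52.2, 56.7), ('hole', np.float64(84.54), np.float64(165.57), 23.4, 25.5), ('outer', np.float64(48.88), np.float64(131.28), 4.9, 7.9)])
14 106
```

View pics/w4c.png

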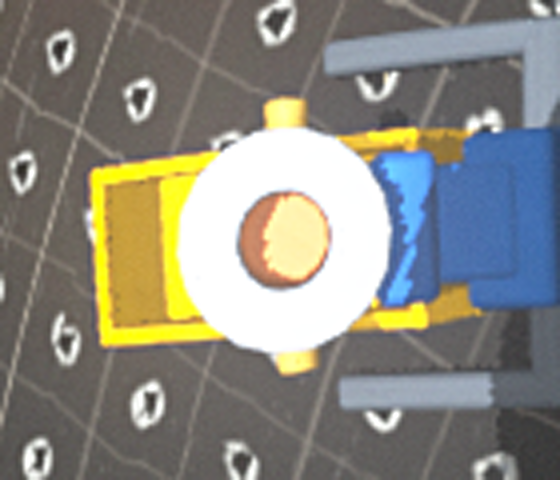

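The view straight down the bore shows the ring and hole concentric at (84.5,165.5), with the copper plug face inside and the bin lined up beneath.

Run:
```python
from h import *
v=np.load('pw4.npy');p=(v[0],v[1],v[2],v[3:].reshape(4,4))
u=(84.55,165.5);print(plane('wrist',u,.164,p),tri('wrist',u,'top',(415.04,253.1),p))
# stand: wrist w1-like check by top
for y in(-61,-61.4):
    a=np.radians(y);x=np.array([np.cos(a),np.sin(a)]);d=np.array([*(np.sin(np.radians(35))*x),-np.cos(np.radians(35))]);print(y,d,plane('wrist',u,.164,p)[:2]+.052*x)
```

```text
[ 0.46528276 -0.17467633  0.164     ] (array([ 0.46635758, -0.17659358,  0.1609913 ]), np.float64(6.624022619139183e-05))
-61 [ 0.27807537 -0.50166125 -0.81915204] [ 0.49049286 -0.22015656]
-61.4 [ 0.27456637 -0.50359035 -0.81915204] [ 0.49017474 -0.22033145]
```

```bash
python3 -m creep '[[0.013,0.0145,0.001,0,0,-0.098,0],[0.013,0.0145,0.001,0,0,-0.098,0],[0.013,0.0145,0.001,0,0,-0.098,0],[0.013,0.0145,0.001,0,0,-0.098,0],[0.013,0.0145,0.001,0,0,-0.098,0],[0.013,0.0145,0.001,0,0,-0.098,0],[0.013,0.0145,0.001,0,0,-0.098,0],[0.013,0.0145,0.001,0,0,-0.098,0],[0.013,0.0145,0.001,0,0,-0.098,0],[0.013,0.0145,0.001,0,0,-0.098,0],[0.013,0.0145,0.001,0,0,-0.098,0],[0.013,0.0145,0.001,0,0,-0.098,0],[0.013,0.0145,0.001,0,0,-0.098,0],[0.013,0.0145,0.001,0,0,-0.098,0],[0.013,0.0145,0.001,0,0,-0.098,0],[0.013,0.0145,0.001,0,0,-0.098,0],[0,0,0,0,0,0,0],[0,0,0,0,0,0,0],[0,0,0,0,0,0,0]]'
python3 - <<'E'
from ring import *
p=P('wrist');im=eyes.read_camera('wrist')[:,:,::-1];cv2.imwrite('pics/w5.png',im)
q=proj('wrist',[.627,.2655,.169],p);print(q,p[3][:3,3]);x,y=q.astype(int)
hsv=cv2.cvtColor(im,cv2.COLOR_BGR2HSV)
m=cv2.inRange(hsv,(0,130,60),(8,255,255))|cv2.inRange(hsv,(172,130,60),(180,255,255))
for k in cv2.findContours(m,0,1)[0]:
    if cv2.contourArea(k)>100:print('red',cv2.boundingRect(k),cv2.contourArea(k))
for t in(120,150,180):print(ring(im,max(x-40,0),max(y-40,0),x+40,y+40,t)[1])
cv2.imwrite('pics/w5c.png',cv2.resize(im[max(y-75,0):y+75,max(x-75,0):x+75],None,fx=4,fy=4,interpolation=cv2.INTER_CUBIC)); print(x-75,y-75)
E
```

```text
time_s: 12.38
ee_pos: [0.629, 0.2655, 0.2799]
eef_rot: [-3.141, 0.001, 2.083]
ft_force: [-0.1, 0.0, 0.0]
finger_gap: 0.0945
gripper_force: 0.0
[320.04833265 233.01023963] [0.59572701 0.32466172 0.46038699]
red (34, 242, 25, 26) 134.0
red (306, 208, 32, 40) 941.0
[('outer', np.float64(310.81), np.float64(267.6), 10.9, 15.2), ('outer', np.float64(281.47), np.float64(251.78), 4.7, 13.0), ('outer', np.float64(333.27), np.float64(243.82), 3.6, 10.6), ('outer', np.float64(351.79), np.float64(253.4), 11.7, 35.5), ('outer', np.float64(350.34), np.float64(231.64), 13.7, 23.8), ('outer', np.float64(321.92), np.float64(232.62), 22.5, 22.8), ('outer', np.float64(346.54), np.float64(203.99), 19.1, 32.4), ('outer', np.float64(307.39), np.float64(227.15), 53.5, 69.8)]
[('outer', np.float64(309.27), np.float64(267.44), 5.5, 10.7), ('outer', np.float64(343.52), np.float64(263.22), 5.4, 8.4), ('outer', np.float64(354.66), np.float64(256.83), 3.2, 6.9), ('outer', np.float64(281.08), np.float64(252.82), 3.8, 9.2), ('outer', np.float64(333.06), np.float64(243.54), 2.5, 7.4), ('outer', np.float64(352.49), np.float64(226.3), 9.0, 15.0), ('outer', np.float64(321.93), np.float64(232.62), 22.3, 22.6), ('outer', np.float64(345.71), np.float64(203.19), 16.0, 31.7), ('outer', np.float64(295.6), np.float64(205.97), 25.0, 36.2), ('hole', np.float64(294.09), np.float64(220.44), 5.4, 6.7)]
[('outer', np.float64(309.95), np.float64(268.52), 3.8, 7.6), ('outer', np.float64(280.9), np.float64(252.89), 3.3, 7.7), ('outer', np.float64(352.47), np.float64(229.41), 1.9, 15.9), ('outer', np.float64(321.92), np.float64(232.62), 22.0, 22.4), ('outer', np.float64(345.65), np.float64(202.82), 15.0, 30.6), ('outer', np.float64(297.7), np.float64(205.85), 14.8, 38.8)]
245 158
```

View pics/w5c.png

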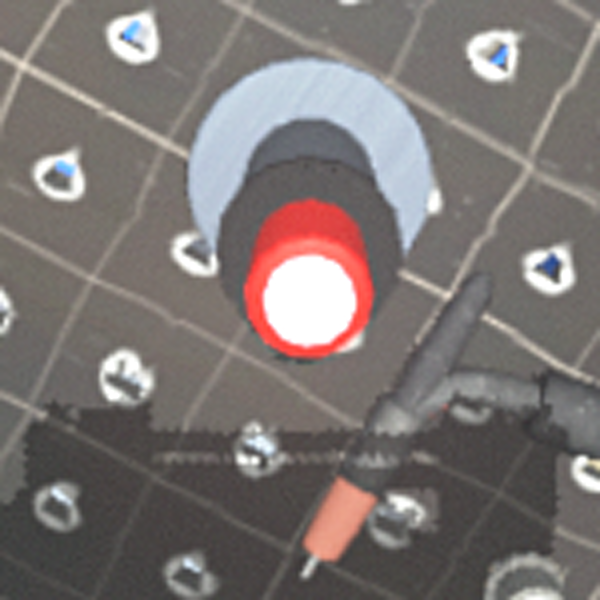

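The white cap of the drift is at (321.9,232.6) and the foot disc is centred near (322.6,203), so the drift stands upright in its stand.

Run:
```python
from h import *
p=P('wrist');print(plane('wrist',(321.92,232.62),.169,p),plane('wrist',(322.6,203.1),.008,p),tri('wrist',(321.92,232.62),'top',(190+70/3.6-.36,170+74/3.6-.36),p))
from rig import sense;s=sense();print(s['ee_pos'],s['eef_rot'])
```

```text
[0.62811934 0.26647058 0.169     ] [0.62856209 0.26728308 0.008     ] (array([0.62811452, 0.2660276 , 0.16557197]), np.float64(0.0008931255948357562))
[0.62890917 0.26542254 0.28029972] [-3.14112787e+00  3.98185912e-04  2.08249059e+00]
```

```bash
python3 -m creep '[[-0.0007,0.001,-0.025,0,0,0,0],[0,0,-0.025,0,0,0,0],[0,0,-0.025,0,0,0,0],[0,0,-0.025,0,0,0,0],[0,0,-0.025,0,0,0,0.3],[0,0,-0.025,0,0,0,0.4],[0,0,0,0,0,0,0.6],[0,0,0,0,0,0,0.8],[0,0,0,0,0,0,0.9],[0,0,0,0,0,0,0.9],[0,0,0,0,0,0,0.9],[0,0,0,0,0,0,0.9],[0,0,0,0,0,0,0.9],[0,0,0,0,0,0,0.9]]' 50
```

```text
time_s: 13.6
ee_pos: [0.6282, 0.2678, 0.1308]
eef_rot: [3.141, 0.0, 2.083]
ft_force: [-0.4, -0.3, -0.5]
finger_gap: 0.0308
gripper_force: 0.0
```

```bash
python3 -m creep '[[0,0,0,0,0,0,0.95],[0,0,0,0,0,0,0.95],[0,0,0,0,0,0,0.95],[0,0,0,0,0,0,0.95],[0,0,0,0,0,0,0.95]]' 50
python3 -m creep '[[0,0,0.015,0,0,0,0.95],[0,0,0.03,0,0,0,0.95],[0,0,0.03,0,0,0,0.95],[0,0,0.03,0,0,0,0.95],[0,0,0.03,0,0,0,0.95],[0,0,0.03,0,0,0,0.95],[0,0,0.02,0,0,0,0.95],[0,0,0.01,0,0,0,0.95],[0,0,0,0,0,0,0.95]]' 50
```

```text
time_s: 14.02
ee_pos: [0.6281, 0.2677, 0.1306]
eef_rot: [-3.142, 0.0, 2.083]
ft_force: [-2.8, -0.3, 4.6]
finger_gap: 0.0252
gripper_force: 50.0
time_s: 14.77
ee_pos: [0.6287, 0.2679, 0.327]
eef_rot: [3.139, 0.0, 2.083]
ft_force: [-0.3, -0.9, -2.9]
finger_gap: 0.0253
gripper_force: 50.0
```

```bash
python3 -m creep '[[-0.0118,-0.0196,0,-0.0297,-0.0164,0,0.95],[-0.0118,-0.0196,0,-0.0297,-0.0164,0,0.95],[-0.0118,-0.0196,0,-0.0297,-0.0164,0,0.95],[-0.0118,-0.0196,0,-0.0297,-0.0164,0,0.95],[-0.0118,-0.0196,0,-0.0297,-0.0164,0,0.95],[-0.0118,-0.0196,0,-0.0297,-0.0164,0,0.95],[-0.0118,-0.0196,0,-0.0297,-0.0164,0,0.95],[-0.0118,-0.0196,0,-0.0297,-0.0164,0,0.95],[-0.0118,-0.0196,0,-0.0297,-0.0164,0,0.95],[-0.0118,-0.0196,0,-0.0297,-0.0164,0,0.95],[-0.0118,-0.0196,0,-0.0297,-0.0164,0,0.95],[-0.0118,-0.0196,0,-0.0297,-0.0164,0,0.95],[-0.0118,-0.0196,0,-0.0297,-0.0164,0,0.95],[-0.0118,-0.0196,0,-0.0297,-0.0164,0,0.95],[-0.0118,-0.0196,0,-0.0297,-0.0164,0,0.95],[-0.0118,-0.0196,0,-0.0297,-0.0164,0,0.95],[-0.0118,-0.0196,0,-0.0297,-0.0164,0,0.95],[-0.0118,-0.0196,0,-0.0297,-0.0164,0,0.95],[0,0,0,0,0,0,0.95],[0,0,0,0,0,0,0.95]]' 60
python3 -m creep '[[0,0,0,0,0,0,0.95],[0,0,0,0,0,0,0.95]]'
cat > where.py <<'E'
from h import *
from rig import sense
from scipy.spatial.transform import Rotation as Ro
H=np.array([.4655,-.175,.164]);a=np.radians(-61.2);hx=np.array([np.cos(a),np.sin(a),0]);D=np.sin(np.radians(35))*hx-np.array([0,0,np.cos(np.radians(35))])
def where(L=.1206):
    s=sense();R=Ro.from_euler('xyz',s['eef_rot']);z=R.as_matrix()[:,2];t=np.array(s['ee_pos'])+L*z
    rot=np.cross(z,D); k=(t-H)@D; e=(t-H)-k*D
    print('t',s['time_s'],'tip',t.round(4),'depth',round(k,4),'lateral',e.round(4),'turn to align',rot.round(4),'F',np.round(s['ft_force'],1),'Fax',round(float(np.array(s['ft_force'])@D),1))
    # TCP target keeping depth k with tip on axis after aligning
    print('tcp shift for aligned at depth k:',(H+(k-L)*D-np.array(s['ee_pos'])).round(4),'D',D.round(4))
E
python3 -c "
from where import *
where()
p=P('wrist');im=eyes.read_camera('wrist')[:,:,::-1];cv2.imwrite('pics/w6.png',im)
from rig import sense
print(sense()['joint_pos'].round(2)); print('hole px',proj('wrist',H,p))
"
```

```text
time_s: 16.43
ee_pos: [0.4147, -0.0853, 0.3241]
eef_rot: [-3.135, 0.61, 2.086]
ft_force: [-0.4, -0.2, -2.2]
finger_gap: 0.0257
gripper_force: 60.0
time_s: 16.6
ee_pos: [0.416, -0.0845, 0.325]
eef_rot: [-3.135, 0.61, 2.086]
ft_force: [-0.2, -0.1, -2.3]
finger_gap: 0.0255
gripper_force: 60.0
t 16.6 tip [ 0.4494 -0.1451  0.2262] depth -0.0705 lateral [ 0.0033 -0.0055  0.0045] turn to align [-0.0007  0.0003 -0.0004] F [-0.2 -0.1 -2.3] Fax 1.9
tcp shift for aligned at depth k: [-0.0033  0.0056 -0.0045] D [ 0.2763 -0.5026 -0.8192]
[-0.78 -0.24  0.37  2.18  0.74  1.23 -0.18]
hole px [321.76809035 207.8337036 ]
```

```bash
python3 -m creep '[[-0.0033,0.0056,-0.0045,0,0,0,0.95],[0,0,0,0,0,0,0.95],[0.0038,-0.0069,-0.0113,0,0,0,0.95],[0.0038,-0.0069,-0.0113,0,0,0,0.95],[0.0038,-0.0069,-0.0113,0,0,0,0.95],[0.0038,-0.0069,-0.0113,0,0,0,0.95],[0,0,0,0,0,0,0.95],[0,0,0,0,0,0,0.95],[0,0,0,0,0,0,0.95]]'
python3 -c "
from where import *
where()
p=P('wrist');im=eyes.read_camera('wrist')[:,:,::-1];cv2.imwrite('pics/w7.png',im)
q=proj('wrist',H,p);print('hole px',q,'tip px exp',proj('wrist',H-.0155*D,p)); x,y=q.astype(int);print(x-70,y-60)
cv2.imwrite('pics/w7c.png',cv2.resize(im[y-60:y+60,x-70:x+70],None,fx=5,fy=5,interpolation=cv2.INTER_CUBIC))
"
```

```text
time_s: 17.4
ee_pos: [0.4277, -0.1066, 0.2762]
eef_rot: [-3.136, 0.611, 2.085]
ft_force: [0.5, 0.6, -1.1]
finger_gap: 0.025
gripper_force: 60.0
t 17.4 tip [ 0.4612 -0.1671  0.1774] depth -0.0161 lateral [ 0.0002 -0.0002  0.0002] turn to align [-0.0005  0.0009 -0.0008] F [ 0.5  0.6 -1.1] Fax 0.8
tcp shift for aligned at depth k: [-0.      0.0003 -0.0002] D [ 0.2763 -0.5026 -0.8192]
hole px [321.93450058 225.99846208] tip px exp [321.96429044 229.80816514]
251 165
```

View pics/w7c.png

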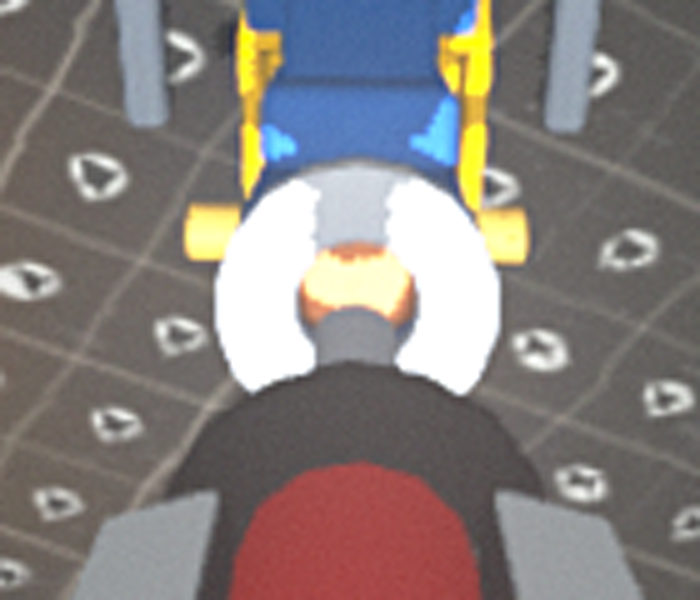

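The last picture shows the hole centred near (322.6,225) and the drift tip near (322.5,235), about 5 px low of where it should be. I'll check the drift's lie in the grip from the guard and handle edges: (322,237.6) and (322,257.6).

Run:
```python
from where import *
p=P('wrist');s=sense();R=Ro.from_euler('xyz',s['eef_rot']).as_matrix();t=np.array(s['ee_pos'])
f=lambda z,x:proj('wrist',t+R[:,2]*z+R[:,0]*x,p).round(1)
print('tip edge obs 226.2:',f(.1206,.007),f(.1206,.012),f(.1206,.002))
print('guard edge obs 237.6:',f(.0156,.022),f(.0096,.022),f(.0156,.018))
print('handle edge obs 257.6:',f(.0096,.013),f(-.0384,.013),f(-.0384,.009))
print('hole top edge obs 213.4', proj('wrist',H+.011*R[:,0],p),proj('wrist',H,p), 'ring top edge 197.3',proj('wrist',H+.025*R[:,0],p))
```

```text
tip edge obs 226.2: [322.1 222.1] [322.1 216.2] [322.1 228. ]
guard edge obs 237.6: [322.2 232.7] [322.2 235.2] [322.2 239.8]
handle edge obs 257.6: [322.2 251.6] [322.3 283.5] [322.3 292.5]
hole top edge obs 213.4 [321.73382295 213.53035263] [321.73157319 225.93180841] ring top edge 197.3 [321.73678862 197.53903694]
```

```bash
python3 -m creep '[[-0.0013,0.0024,-0.0019,0,0,0,0.95],[0,0,0,0,0,0,0.95],[0.0018,-0.0033,-0.0053,0,0,0,0.95],[0.0018,-0.0033,-0.0053,0,0,0,0.95],[0.0018,-0.0033,-0.0053,0,0,0,0.95],[0.0018,-0.0033,-0.0053,0,0,0,0.95],[0,0,0,0,0,0,0.95],[0,0,0,0,0,0,0.95]]'
python3 -c "
from where import *
where()"
```

```text
time_s: 18.12
ee_pos: [0.4334, -0.1182, 0.2523]
eef_rot: [-3.135, 0.611, 2.084]
ft_force: [-0.6, 0.7, -2.0]
finger_gap: 0.0253
gripper_force: 60.0
t 18.1167 tip [ 0.4667 -0.1789  0.1535] depth 0.0109 lateral [-0.0018  0.0016 -0.0016] turn to align [ 0.     -0.0002  0.0001] F [-0.6  0.7 -2. ] Fax 1.1
tcp shift for aligned at depth k: [ 0.0018 -0.0016  0.0016] D [ 0.2763 -0.5026 -0.8192]
```

```bash
python3 -m creep '[[0.0014,-0.0025,-0.0041,0,0,0,0.95],[0.0014,-0.0025,-0.0041,0,0,0,0.95],[0.0014,-0.0025,-0.0041,0,0,0,0.95],[0.0014,-0.0025,-0.0041,0,0,0,0.95],[0.0014,-0.0025,-0.0041,0,0,0,0.95],[0.0014,-0.0025,-0.0041,0,0,0,0.95],[0,0,0,0,0,0,0.95]]'
python3 -c "
from where import *
where()"
```

```text
time_s: 18.7
ee_pos: [0.4422, -0.133, 0.2276]
eef_rot: [-3.136, 0.611, 2.085]
ft_force: [-0.4, 0.1, -2.6]
finger_gap: 0.0253
gripper_force: 60.0
t 18.7 tip [ 0.4756 -0.1936  0.1288] depth 0.041 lateral [-0.0012  0.002  -0.0016] turn to align [-0.0005  0.0008 -0.0006] F [-0.4  0.1 -2.6] Fax 2.0
tcp shift for aligned at depth k: [ 0.0013 -0.0019  0.0016] D [ 0.2763 -0.5026 -0.8192]
```

```bash
python3 -m creep '[[0.0014,-0.0025,-0.0041,0,0,0,0.95],[0.0014,-0.0025,-0.0041,0,0,0,0.95],[0.0014,-0.0025,-0.0041,0,0,0,0.95]]'
python3 -c "
from where import *
where()
s=sense();R=Ro.from_euler('xyz',s['eef_rot']).as_matrix();t=np.array(s['ee_pos'])
p=P('wrist');im=eyes.read_camera('wrist')[:,:,::-1];cv2.imwrite('pics/w8.png',im)
for nm in('w7','w8'):
    c=cv2.imread(f'pics/{nm}.png');h=cv2.cvtColor(c,cv2.COLOR_BGR2HSV);col=h[215:300,322]
    r=[i+215 for i in range(85) if (col[i,0]<8 or col[i,0]>172) and col[i,1]>110];print(nm,'red rows',r[:1],r[-1:])
q=proj('wrist',H+.045*D,p)
S=eyes.read_camera('side')[:,:,::-1];T=eyes.read_camera('top')[:,:,::-1];cv2.imwrite('pics/s8.png',S);cv2.imwrite('pics/t8.png',T)
"
```

```text
time_s: 18.95
ee_pos: [0.4471, -0.1399, 0.2161]
eef_rot: [-3.138, 0.611, 2.085]
ft_force: [-5.7, 9.5, 14.0]
finger_gap: 0.0254
gripper_force: 60.0
t 18.95 tip [ 0.4808 -0.2004  0.1173] depth 0.0552 lateral [ 0.0001  0.0024 -0.0015] turn to align [-0.001   0.0024 -0.0018] F [-5.7  9.5 14. ] Fax -17.8
tcp shift for aligned at depth k: [ 0.0003 -0.0022  0.0015] D [ 0.2763 -0.5026 -0.8192]
w7 red rows [258] [298]
w8 red rows [257] [298]
```

```bash
python3 -m creep '[[0.0014,-0.0025,-0.0041,0,0,0,0.95],[0.0014,-0.0025,-0.0041,0,0,0,0.95],[0.0014,-0.0025,-0.0041,0,0,0,0.95],[0.0014,-0.0025,-0.0041,0,0,0,0.95],[0.0014,-0.0025,-0.0041,0,0,0,0.95],[0,0,0,0,0,0,0.95],[0,0,0,0,0,0,0.95]]'
python3 -c "
from where import *
where()
c=eyes.read_camera('wrist')[:,:,::-1];cv2.imwrite('pics/w9.png',c)
S=eyes.read_camera('side')[:,:,::-1];cv2.imwrite('pics/s9.png',S)
h=cv2.cvtColor(c,cv2.COLOR_BGR2HSV);col=h[215:300,322]
r=[i+215 for i in range(85) if (col[i,0]<8 or col[i,0]>172) and col[i,1]>110];print('red rows',r[:1],r[-1:])
for n in('s8','s9'):
    S=cv2.imread(f'pics/{n}.png');h=cv2.cvtColor(S,cv2.COLOR_BGR2HSV);q=proj('side',[.5125,-.26,.03]).astype(int)
    m=cv2.inRange(h[q[1]-50:q[1]+50,q[0]-50:q[0]+50],(3,90,60),(16,255,255));print(n,q,[ (cv2.boundingRect(k),cv2.contourArea(k)) for k in cv2.findContours(m,0,1)[0] if cv2.contourArea(k)>15])
"
```

```text
time_s: 19.68
ee_pos: [0.4529, -0.1532, 0.195]
eef_rot: [-3.135, 0.611, 2.084]
ft_force: [0.4, 0.2, -2.2]
finger_gap: 0.0255
gripper_force: 60.0
t 19.6833 tip [ 0.4862 -0.2138  0.0962] depth 0.0808 lateral [-0.0016  0.0018 -0.0016] turn to align [-0.0001 -0.0001  0.    ] F [ 0.4  0.2 -2.2] Fax 1.8
tcp shift for aligned at depth k: [ 0.0016 -0.0018  0.0016] D [ 0.2763 -0.5026 -0.8192]
red rows [257] [298]
s8 [344 346] [((35, 24, 12, 9), 57.0)]
s9 [344 346] [((32, 27, 12, 22), 164.0)]
```

```bash
python3 -c "
from where import *
S=cv2.imread('pics/s9.png');h=cv2.cvtColor(S,cv2.COLOR_BGR2HSV)
m=cv2.inRange(h,(3,90,60),(16,255,255))[290:400,290:400]
k=max(cv2.findContours(m,0,1)[0],key=cv2.contourArea);r=cv2.minAreaRect(k);print(r)
c=np.array(r[0])+290
bc=np.array([.5186,-.2661])
for z in(.018,.03,.05,.08):
    P_=plane('side',c,z);d=P_[:2]-bc;print(z,P_.round(3),'in bin x,y',d@hx[:2],d@np.array([-hx[1],hx[0]]))
B=[proj('side',[*(bc+s*.07*hx[:2]+t*.03*np.array([-hx[1],hx[0]])),.04]).round() for s in(-1,1) for t in(-1,1)];print(B)
"
```

```text
((42.652000427246094, 43.83599853515625), (20.84015464782715, 11.001455307006836), 79.69515228271484)
0.018 [ 0.492 -0.215  0.018] in bin x,y -0.05697560636185755 0.0014904538142169826
0.03 [ 0.491 -0.224  0.03 ] in bin x,y -0.05029139956698266 -0.004055400315533328
0.05 [ 0.488 -0.238  0.05 ] in bin x,y -0.0391510549088579 -0.013298490531783782
0.08 [ 0.484 -0.26   0.08 ] in bin x,y -0.02244053792167087 -0.02716312585615943
[array([318., 331.]), array([339., 318.]), array([359., 376.]), array([380., 361.])]
```

```bash
python3 -m creep '[[-0.0028,0.005,0.0082,0,0,0,0.95],[-0.0055,0.01,0.0164,0,0,0,0.95],[-0.0055,0.01,0.0164,0,0,0,0.95],[-0.0055,0.01,0.0164,0,0,0,0.95],[-0.0055,0.01,0.0164,0,0,0,0.95],[-0.0055,0.01,0.0164,0,0,0,0.95],[0,0,0,0,0,0,0.95],[0,0,0,0,0,0,0.95]]'
python3 -c "
from where import *
where()
S=eyes.read_camera('side')[:,:,::-1];cv2.imwrite('pics/s10.png',S);h=cv2.cvtColor(S,cv2.COLOR_BGR2HSV)
T=eyes.read_camera('top')[:,:,::-1];cv2.imwrite('pics/t10.png',T)
m=cv2.inRange(h,(3,90,60),(16,255,255))[290:400,290:400]
k=max(cv2.findContours(m,0,1)[0],key=cv2.contourArea);r=cv2.minAreaRect(k);print(r,cv2.boundingRect(k))
ht=cv2.cvtColor(T,cv2.COLOR_BGR2HSV);q=proj('top',[.5186,-.2661,.03]).astype(int);print(q)
m=cv2.inRange(ht,(3,90,60),(16,255,255))[q[1]-40:q[1]+40,q[0]-40:q[0]+40]
print([(cv2.boundingRect(k),cv2.minAreaRect(k)) for k in cv2.findContours(m,0,1)[0] if cv2.contourArea(k)>8])
"
```

```text
time_s: 20.45
ee_pos: [0.4232, -0.0975, 0.2857]
eef_rot: [-3.139, 0.61, 2.084]
ft_force: [-0.6, -1.1, -2.9]
finger_gap: 0.0255
gripper_force: 60.0
t 20.45 tip [ 0.4568 -0.1579  0.1868] depth -0.0297 lateral [-0.0005  0.0022 -0.0015] turn to align [-0.0017  0.0021 -0.0018] F [-0.6 -1.1 -2.9] Fax 2.8
tcp shift for aligned at depth k: [ 0.0008 -0.0019  0.0014] D [ 0.2763 -0.5026 -0.8192]
((43.0, 43.5), (21.0, 10.0), 90.0) (38, 33, 11, 22)
[441 241]
[]
```

```bash
python3 -c "
from where import *
M=H+.09*D
def box(c,ax):
    ax=ax/np.linalg.norm(ax);u=np.linalg.svd(ax[None])[2][1:]
    pts=[proj('side',c+s*.03*ax+.013*(np.cos(t)*u[0]+np.sin(t)*u[1])) for s in(-1,1) for t in np.linspace(0,6.28,24)]
    pts=np.array(pts);return pts.min(0).round(),pts.max(0).round()
n=np.array([-hx[1],hx[0],0])
for d in(.01,.02,.03):print('hanging',d,box(M+d*D,D))
bc=np.array([.5186,-.2661,0])
for x in(-.05,-.04,-.03):print('standing',x,box(bc+x*hx+[0,0,.035],np.array([0,0,1.])))
for x in(-.035,-.02,0):print('lying',x,box(bc+x*hx+[0,0,.018],hx))
print('lean',box(bc-.045*hx+[0,0,.04],np.array([-.2*hx[0],-.2*hx[1],1])))
w=cv2.imread('pics/s10.png');print('bin near-left front rim rows; wall top',[proj('side',bc+x*hx-.03*n+[0,0,.04]).round() for x in(-.07,-.05,-.03)])
"
```

```text
hanging 0.01 (array([324., 305.]), array([344., 335.]))
hanging 0.02 (array([326., 309.]), array([346., 339.]))
hanging 0.03 (array([327., 313.]), array([347., 343.]))
standing -0.05 (array([328., 319.]), array([340., 344.]))
standing -0.04 (array([331., 322.]), array([343., 347.]))
standing -0.03 (array([334., 325.]), array([346., 350.]))
lying -0.035 (array([326., 327.]), array([351., 354.]))
lying -0.02 (array([330., 332.]), array([355., 359.]))
lying 0 (array([335., 338.]), array([361., 365.]))
lean (array([328., 318.]), array([343., 346.]))
bin near-left front rim rows; wall top [array([318., 331.]), array([324., 337.]), array([329., 343.])]
```

```bash
python3 -m creep '[[-0.0055,0.01,0.0164,0,0,0,0.95],[-0.0055,0.01,0.0164,0,0,0,0.95],[0.0123,0.0186,0.0124,0.0297,0.0164,0,0.95],[0.0123,0.0186,0,0.0297,0.0164,0,0.95],[0.0123,0.0186,0,0.0297,0.0164,0,0.95],[0.0123,0.0186,0,0.0297,0.0164,0,0.95],[0.0123,0.0186,0,0.0297,0.0164,0,0.95],[0.0123,0.0186,0,0.0297,0.0164,0,0.95],[0.0123,0.0186,0,0.0297,0.0164,0,0.95],[0.0123,0.0186,0,0.0297,0.0164,0,0.95],[0.0123,0.0186,0,0.0297,0.0164,0,0.95],[0.0123,0.0186,0,0.0297,0.0164,0,0.95],[0.0123,0.0186,0,0.0297,0.0164,0,0.95],[0.0123,0.0186,0,0.0297,0.0164,0,0.95],[0.0123,0.0186,0,0.0297,0.0164,0,0.95],[0.0123,0.0186,0,0.0297,0.0164,0,0.95],[0.0123,0.0186,0,0.0297,0.0164,0,0.95],[0.0123,0.0186,0,0.0297,0.0164,0,0.95],[0.0123,0.0186,0,0.0297,0.0164,0,0.95],[0.0123,0.0186,0,0.0297,0.0164,0,0.95]]'
python3 -m creep '[[0,0,0,0,0,0,0.95],[0,0,0,0,0,0,0.95],[0,0,0,0,0,0,0.95]]'
```

```text
time_s: 22.22
ee_pos: [0.6343, 0.2567, 0.3286]
eef_rot: [-3.139, -0.0, 2.081]
ft_force: [-0.5, -0.2, -1.2]
finger_gap: 0.0251
gripper_force: 60.0
time_s: 22.47
ee_pos: [0.6334, 0.2556, 0.3293]
eef_rot: [-3.14, 0.002, 2.081]
ft_force: [-0.6, -0.3, -2.6]
finger_gap: 0.0255
gripper_force: 60.0
```

```bash
python3 -m creep '[[-0.0057,0.0128,0,0,0,0,0.95],[0,0,0,0,0,0,0.95],[0,0,0,0,0,0,0.95],[0,0,-0.025,0,0,0,0.95],[0,0,-0.025,0,0,0,0.95],[0,0,-0.025,0,0,0,0.95],[0,0,0,0,0,0,0.95],[0,0,0,0,0,0,0.95]]'
```

```text
time_s: 23.13
ee_pos: [0.6272, 0.2694, 0.2555]
eef_rot: [-3.14, 0.0, 2.083]
ft_force: [-0.2, -0.0, -1.1]
finger_gap: 0.0255
gripper_force: 60.0
```

```bash
python3 -m creep '[[0,0,-0.01,0,0,0,0.95],[0,0,-0.01,0,0,0,0.95],[0,0,-0.01,0,0,0,0.95],[0,0,-0.01,0,0,0,0.95],[0,0,0,0,0,0,0.95]]'
```

```text
time_s: 23.55
ee_pos: [0.6267, 0.2694, 0.2132]
eef_rot: [-3.139, -0.0, 2.083]
ft_force: [0.2, -0.9, -3.3]
finger_gap: 0.0254
gripper_force: 60.0
```

No contact, and the tip is inside the tube. I continue down to just above the rim.

```bash
python3 -m creep '[[0,0,-0.016,0,0,0,0.95],[0,0,-0.016,0,0,0,0.95],[0,0,-0.016,0,0,0,0.95],[0,0,-0.016,0,0,0,0.95],[0,0,-0.01,0,0,0,0.95],[0,0,-0.005,0,0,0,0.95],[0,0,0,0,0,0,0.95],[0,0,0,0,0,0,0.95]]'
```

```text
time_s: 24.22
ee_pos: [0.6279, 0.2698, 0.1372]
eef_rot: [3.141, 0.0, 2.083]
ft_force: [0.6, 0.3, -1.4]
finger_gap: 0.0256
gripper_force: 60.0
```

```bash
python3 -m creep '[[0,-0.001,-0.003,0,0,0,0.95],[0,0,-0.002,0,0,0,0.95],[0,0,-0.001,0,0,0,0.95],[0,0,0,0,0,0,0.95],[0,0,0,0,0,0,0.95]]'
```

```text
time_s: 24.63
ee_pos: [0.6276, 0.2687, 0.1308]
eef_rot: [3.142, -0.0, 2.083]
ft_force: [0.6, 1.0, -2.6]
finger_gap: 0.0252
gripper_force: 60.0
```

```bash
python3 -m creep '[[0,0,-0.0015,0,0,0,0.95],[0,0,0,0,0,0,0.95],[0,0,0,0,0,0,0.7],[0,0,0,0,0,0,0.6],[0,0,0,0,0,0,0.4],[0,0,0,0,0,0,0.2],[0,0,0,0,0,0,0],[0,0,0,0,0,0,0],[0,0,0,0,0,0,0],[0,0,0,0,0,0,0],[0,0,0,0,0,0,0]]'
python3 -m creep '[[0,0,0.015,0,0,0,0],[0,0,0.025,0,0,0,0],[0,0,0.03,0,0,0,0],[0,0,0.03,0,0,0,0],[0,0,0.03,0,0,0,0],[0,0,0.02,0,0,0,0],[0,0,0,0,0,0,0],[0,0,0,0,0,0,0]]'
python3 -c "
from ring import *
p=P('wrist');im=eyes.read_camera('wrist')[:,:,::-1];cv2.imwrite('pics/w11.png',im)
q=proj('wrist',[.628,.2667,.169],p);print(q);x,y=q.astype(int)
r=[o for o in ring(im,x-40,y-40,x+40,y+40,150)[1] if abs(o[1]-q[0])<8 and abs(o[2]-q[1])<8];print(r)
if r: print(plane('wrist',r[0][1:3],.169,p))
T=eyes.read_camera('top')[:,:,::-1];cv2.imwrite('pics/t11.png',T)
for im2 in(cv2.imread('pics/top0.png'),T):
    h=cv2.cvtColor(im2,cv2.COLOR_BGR2HSV)[170:240,180:250];m=cv2.inRange(h,(0,140,80),(6,255,255))|cv2.inRange(h,(174,140,80),(180,255,255))
    k=max(cv2.findContours(m,0,1)[0],key=cv2.contourArea);print(cv2.boundingRect(k),cv2.minAreaRect(k)[0])
"
```

```text
time_s: 25.55
ee_pos: [0.6275, 0.2687, 0.1291]
eef_rot: [-3.141, 0.0, 2.083]
ft_force: [0.0, 0.2, 0.1]
finger_gap: 0.0783
gripper_force: 0.0
time_s: 26.22
ee_pos: [0.6279, 0.2688, 0.28]
eef_rot: [3.14, -0.0, 2.083]
ft_force: [0.1, -1.0, -0.3]
finger_gap: 0.0942
gripper_force: 0.0
[320.67990204 236.6101702 ]
[('outer', np.float64(320.98), np.float64(235.25), 22.3, 22.6)]
[0.62765943 0.26780104 0.169     ]
(24, 15, 15, 17) (32.30088806152344, 23.986724853515625)
(31, 16, 7, 14) (34.620689392089844, 22.051725387573242)
```

```bash
python3 -m creep '[[-0.0014,-0.0344,0,0,0,0,0],[-0.0014,-0.0344,0,0,0,0,0],[-0.0014,-0.0344,0,0,0,0,0],[-0.0014,-0.0344,0,0,0,0,0],[-0.0014,-0.0344,0,0,0,0,0],[-0.0014,-0.0344,0,0,0,0,0],[-0.0014,-0.0344,0,0,0,0,0],[-0.0014,-0.0344,0,0,0,0,0],[-0.0014,-0.0344,0,0,0,0,0],[-0.0014,-0.0344,0,0,0,0,0],[-0.0014,-0.0344,0,0,0,0,0],[-0.0014,-0.0344,0,0,0,0,0],[-0.0014,-0.0344,0,0,0,0,0],[-0.0014,-0.0344,0,0,0,0,0],[-0.0014,-0.0344,0,0,0,0,0],[-0.0014,-0.0344,0,0,0,0,0],[-0.0014,-0.0344,0,0,0,0,0],[-0.0014,-0.0344,0,0,0,0,0],[-0.0014,-0.0344,0,0,0,0,0],[-0.0014,-0.0344,0,0,0,0,0]]'
python3 -m creep '[[0,0,0,0,0,0,0],[0,0,0,0,0,0,0]]'
python3 -c "
from where import *
p=P('wrist');im=eyes.read_camera('wrist')[:,:,::-1];cv2.imwrite('pics/w12.png',im)
print(p[3][:3,3]);bc=np.array([.5186,-.2661,0]);n=np.array([-hx[1],hx[0],0])
q=proj('wrist',bc+[0,0,.03],p);x,y=q.astype(int);print(q)
h=cv2.cvtColor(im,cv2.COLOR_BGR2HSV);y0,x0=max(y-90,0),x-60
m=cv2.inRange(h,(3,90,60),(16,255,255))[y0:y+60,x0:x+60]
for k in cv2.findContours(m,0,1)[0]:
    if cv2.contourArea(k)>30:b=cv2.boundingRect(k);print('copper',b[0]+x0,b[1]+y0,b[2:],cv2.contourArea(k))
Y=cv2.inRange(h,(20,120,80),(35,255,255))[y0:y+60,x0:x+60];k=max(cv2.findContours(Y,0,1)[0],key=cv2.contourArea);b=cv2.boundingRect(k);print('yellow',b[0]+x0,b[1]+y0,b[2:])
def box(c,ax):
    ax=ax/np.linalg.norm(ax);u=np.linalg.svd(ax[None])[2][1:]
    pts=np.array([proj('wrist',c+s*.03*ax+.013*(np.cos(t)*u[0]+np.sin(t)*u[1]),p) for s in(-1,1) for t in np.linspace(0,6.28,24)]);return pts.min(0).round(),pts.max(0).round()
for X in(-.05,-.03):print('stand',X,box(bc+X*hx+[0,0,.035],np.array([0,0,1.])),'lie',box(bc+X*hx+[0,0,.018],hx))
print('hang',box(H+.12*D,D)); print('bin rim',[proj('wrist',bc+s*.07*hx+t*.03*n+[0,0,.04],p).round() for s in(-1,1) for t in(-1,1)])
"
```

```text
time_s: 27.98
ee_pos: [0.599, -0.4206, 0.2776]
eef_rot: [-3.141, -0.002, 2.083]
ft_force: [0.4, -0.1, 0.9]
finger_gap: 0.0944
gripper_force: 0.0
time_s: 28.15
ee_pos: [0.598, -0.4213, 0.277]
eef_rot: [-3.139, -0.002, 2.079]
ft_force: [0.1, 1.3, 1.1]
finger_gap: 0.0935
gripper_force: 0.0
[ 0.56537359 -0.36227911  0.45760508]
[327.97366781  59.08116629]
copper 313 6 (23, 14) 210.0
yellow 300 2 (60, 117)
stand -0.05 (array([316.,  -2.]), array([341.,  36.])) lie (array([317.,  -3.]), array([339.,  49.]))
stand -0.03 (array([316.,  15.]), array([341.,  51.])) lie (array([317.,  12.]), array([339.,  64.]))
hang (array([314.,  -9.]), array([339.,  48.]))
bin rim [array([302.,   1.]), array([355.,   2.]), array([301., 117.]), array([355., 118.])]
```

```bash
python3 -c "
from h import *
im=cv2.imread('pics/w12.png');h=cv2.cvtColor(im,cv2.COLOR_BGR2HSV)
print('w12 col 325 (row,hsv)');print([(r,h[r,325].tolist()) for r in range(0,60,3)])
print('row 13',[(c,h[13,c].tolist()) for c in range(296,362,4)])
s=cv2.cvtColor(cv2.imread('pics/s10.png'),cv2.COLOR_BGR2HSV);print('side col 333',[(r,s[r,333].tolist()) for r in range(312,362,3)])
"
```

```text
w12 col 325 (row,hsv)
[(0, [108, 136, 173]), (3, [108, 128, 169]), (6, [111, 114, 164]), (9, [14, 152, 236]), (12, [13, 145, 236]), (15, [14, 146, 239]), (18, [16, 150, 161]), (21, [18, 155, 146]), (24, [18, 155, 153]), (27, [19, 156, 155]), (30, [19, 160, 156]), (33, [19, 158, 165]), (36, [27, 245, 252]), (39, [27, 246, 252]), (42, [27, 255, 252]), (45, [28, 255, 252]), (48, [28, 242, 252]), (51, [28, 252, 253]), (54, [28, 255, 253]), (57, [30, 255, 255])]
row 13 [(296, [24, 41, 130]), (300, [18, 28, 200]), (304, [30, 255, 255]), (308, [23, 199, 159]), (312, [21, 180, 154]), (316, [14, 152, 205]), (320, [14, 148, 236]), (324, [14, 148, 236]), (328, [15, 148, 235]), (332, [13, 157, 205]), (336, [21, 182, 158]), (340, [23, 201, 161]), (344, [22, 193, 157]), (348, [23, 197, 154]), (352, [30, 255, 255]), (356, [18, 30, 128]), (360, [27, 37, 132])]
side col 333 [(312, [108, 187, 184]), (315, [108, 187, 184]), (318, [108, 183, 185]), (321, [111, 107, 143]), (324, [11, 149, 159]), (327, [11, 150, 165]), (330, [11, 158, 174]), (333, [11, 157, 172]), (336, [12, 162, 167]), (339, [11, 160, 172]), (342, [12, 157, 169]), (345, [23, 202, 242]), (348, [28, 216, 254]), (351, [22, 224, 191]), (354, [22, 217, 173]), (357, [22, 211, 169]), (360, [19, 132, 126])]
```

```bash
python3 -c "
from rig import order,sense
print(order.finish_job(), sense()['time_s'])"
```

```text
the job is handed in; nothing more can be done
the job is handed in; nothing more can be done
```

The job is handed in at about 28 s of the 72 s: by my last camera checks the plug stands in the yellow bin under the mouth, the drift is back in its stand, and the arm stayed clear of the four bystanders; the verdict itself was not shown to me.

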